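Shut and lift the fitter's parts caddy

ROBOT

A 6-joint arm with a two-finger parallel gripper is mounted at the origin on the work surface. World frame = base frame: x ahead of the robot, y to its left, z up, the work surface at z = 0. Lengths are in m, angles in rad, forces in N, time in s.
With the tool pointing down it reaches from about 0.35 to 0.975 m from the base axis. Payload 4.9 kg.
Tool frame: the origin (TCP) lies midway between the tips of the shut fingers; the grasp point (between the pads) lies behind it (robot.hold_point_z is the z of the grasp point in the tool frame, in m); z points along the fingers, y is the line along which they close (so a half turn about z gives the same grasp; the last joint's range is limited). The gripper opens to 85 mm and grips with 20 to 120 N. Pads are 22 mm wide; open, the fingers measure 114 mm over their backs; the gripper's body (76 mm by 85 mm) begins 54 mm behind the grasp point. The pads swing forward as they close: fully open they stand 13 mm farther back than shut.
Start: joints at [-1.255, 0.053, 1.613, -0, 1.476, -0.119], TCP at [0.263, -0.567, 0.203] pointing down, gripper open.
Joint ranges: [-3.01, 3.01], [-1.01, 2.22], [0.06, 2.58], [-1.02, 4.17], [0.09, 2.62], [-3.14, 3.14]. Speed limits (rad/s): [2.57, 2.57, 3.14, 3.14, 3.14, 3.14].

INTERFACE

Orientations are given as a unit quaternion [w, x, y, z].
In Python, from rig import robot gives the robot as it stands.
- The arm moves only by the tool drive_tool, never from a script. Its argument "plan" is a list that holds one entry, the list of rows, each a list of 7 numbers: the shift along the tool's x, y, z in cm, then the turn, a rotation vector about the tool's x, y, z in degrees, then the finger opening in cm, from 0 to 8.54. In form: [[[tx, ty, tz, ax, ay, az, grip], ...]]. A call has 1 to 10 rows; each row is the pose to reach, as a shift and turn from the pose commanded when the call began, along the tool's axes at that moment; what a row does not reach only later rows make up. A row lasts 1/10 s, in which the tool goes at most 50 mm and 8.59 degrees, less where a joint would pass 70% of its speed; a pose out of reach is approached as far as the arm can. A call with a gripper value outside its range is refused whole. The fingers move at their own pace and stop on an object; "grip_force" is the grip in N (left out, the last holds). Time passes only in rows, so rows that repeat a pose let the fingers close. It gives the time, the measured TCP pose, the force and the opening at its end, in the units of the state.
- robot.read_state(): the state, without advancing time (a new reading comes with each control period).
- robot.camera(name): name is "side" or "top" or "wrist"; returns the picture (480x640x3 uint8, red, green, blue); there is no depth.
- robot.calibration(name): a dict with "fx", "fy", "cx", "cy" (pixels), "k1" (the pictures are not rectified: a ray, as slopes to the right and down, at radius r is drawn at 1 + k1 r^2 times it, then the intrinsics apply), "rvec" (rotation vector, rad) and "tvec" (3), from world to camera coordinates, as OpenCV has them. Camera axes: x right, y down, z forward; pixel columns grow to the right and rows downward; lengths in m; the calibration is good to about 2 mm. A picture is of the moment at which its call begins: read the wrist's pose just before it. calibration takes no time and is no camera call; for the wrist camera it gives the pose at the moment of the call.
- robot.close_job(): hands the job in, once; it reports no verdict.
The state is a dict: "clock": time; "joints": joint angles; "joint_vel": joint speeds; "effort": joint torques, N m; "tool_pos": TCP position; "ee_rot": TCP orientation; "ft_force": force on the tool from outside, world axes, zero at the start; "wrist_torque": the same for the moment, N m; "gripper_width": finger opening in m.
Only numpy, scipy, OpenCV 4.12 (cv2) and the standard library are available. Lean on these libraries where they do the work, as an engineer would, in place of code of your own. Each camera call takes 0.05 s, during which the arm holds its last target. There are 200 camera calls.

TASK

Get the fitter's parts caddy ready to carry off: press its two hinged covers down until each snaps shut, then take the caddy by its handle and lift it about a hand's breadth (10 cm) clear of the counter, keeping it level so that the brass fittings inside do not slide about. Finish while still holding it there, still and level, and leave the other things on the counter alone.

Things in the scene. Friction and masses are not known exactly. Their poses are not given: they have to be found in the camera images.
- caddy_grip (a point): Centre of the fixed black-sleeved carrying bar of the loose dark grey parts caddy, 118 mm above the caddy's underside. Axes: z up, y along the bar. The bar is 26 mm wide (x), 24 mm high, free for the hand over 150 mm of its length; a post stands under each end. The weight (0.7 to 0.95 kg in all) is centred below this point, within 15 mm sideways.
- caddy_base (a point): Centre of the caddy's underside, same axes. The caddy is a plastic tote 180 mm (x) by 250 mm (y), walls 62 mm high, brass fittings inside; the snap tabs bring it to 192 mm in x. A spine 40 mm wide runs along y under the bar; on each side of it (-x and +x) is a bin under a light grey hinged cover.
- cover_a (a joint): Angle (rad) of the -x cover: 0 shut flat, growing as it opens, at most 1.3. Hinge axis along y at x = -20 mm, 64 mm above the underside. The cover is a plate 242 mm long (y), 4 mm thick, reaching 71 mm from the hinge; shut, its top is 66 mm above the underside. The stiff hinge stays where it is left, down to the snap tab's click (see cover_a_lip).
- cover_b (a joint): The same for the +x cover, its mirror image: hinge axis at x = +20 mm, 64 mm above the underside.
- cover_a_lip (a point): Middle of the free edge of the -x cover, on its top face, 70 mm from the hinge axis; z is the normal of that face. Below it a snap tab meets a rib on the wall when the edge is 9 mm from shut and clicks past it in the last 5 mm: some 8 N downward at the edge, more nearer the hinge. Clicked, the cover stays at 0 (under 0.02 rad); if not, it stands 0.07 rad or more open.
- cover_b_lip (a point): The same point on the +x cover, with the same snap tab.
- ball_valve: Bystander, to be left alone: brass ball valve lying on the counter, 84 mm long, 48 mm across, with a flat lever 62 mm above the counter reaching 90 mm from its middle. Origin under its middle.
- water_meter: Bystander, to be left alone: round water meter, 80 mm across and 75 mm high, with two brass threaded ends, 124 mm over all. Origin at the centre of its underside.
- flange: Bystander, to be left alone: blue-painted pipe flange, 116 mm across, 46 mm high. Origin at the centre of its underside.

How it is judged:
On the way:
1. both covers are snapped shut while the caddy stands on the counter (value of joint each of cover_a, cover_b below 0.03 rad and height (world z) of caddy_grip below 0.125 m), for 0.2 s.
At the end, for the whole second after the job is handed in: The caddy hangs from the gripper's fingers, its underside 60 to 180 mm above the counter, within 0.10 rad (6 degrees) of level, still (under 0.03 m/s and 0.2 rad/s), touching no other thing on the counter, both covers snapped shut (under 0.03 rad) (value of joint each of cover_a, cover_b below 0.03 rad and height (world z) of caddy_grip between 0.178 and 0.298 m and angle between caddy_grip's own z axis and vertical below 0.1 rad and linear speed of caddy below 0.03 m/s and angular speed of caddy below 0.2 rad/s and contact force between caddy and the fingers above 3 N and contact force between caddy and ball_valve below 0.2 N and contact force between caddy and water_meter below 0.2 N and contact force between caddy and flange below 0.2 N); the arm keeps its last pose, push and grip.
It fails at once if the caddy is tipped more than 15 degrees (angle between caddy_grip's own z axis and vertical above 0.26 rad).
It fails at once if the ball valve is moved more than 30 mm (distance of ball_valve from where it was at the start of the episode above 0.03 m).
It fails at once if the water meter is moved more than 30 mm (distance of water_meter from where it was at the start of the episode above 0.03 m).
It fails at once if the flange is moved more than 30 mm (distance of flange from where it was at the start of the episode above 0.03 m).
It also fails if it takes over 48 s, if anything falls off the work surface, if the arm or the gripper's body presses on something with over 40 N, if the wrist force passes 120 N, or if a joint passes its speed limit or range.

## Working session

There is one attempt and no reset: what is moved stays moved. The work goes in short steps, Python scripts to look and compute and a tool call to move; the robot and the scene stay as the last step left them, time stands still between calls to the robot, and variables do not carry over. Pictures are saved under pics/ and viewed, on a budget of 10 in all, crops included, one or two more only if the job needs it, and the job is handed in when it is done.

Besides the shell and the picture viewer there is one more tool, called after "Request:" as name([rows], argument=value, ...), one row to a line, values as JSON. drive_tool: Moves the arm, as the interface text tells. Its arguments: {"type":"object","properties":{"plan":{"type":"array"},"grip_force":{"type":"number"}},"required":["plan"]}

```bash
mkdir -p pics
cat > h.py <<'E'
import numpy as np, cv2
from scipy.spatial.transform import Rotation as R
from rig import robot
def snap(n,f):
    c=robot.calibration(n); im=np.asarray(robot.camera(n)); cv2.imwrite('pics/'+f,im[:,:,::-1]); return im,c
def ray(c,u,v):
    d=np.array([(u-c['cx'])/c['fx'],(v-c['cy'])/c['fy']]); s=d.copy()
    for _ in range(20): s=d/(1+c['k1']*(s@s))
    M=R.from_rotvec(np.ravel(c['rvec'])).as_matrix(); t=np.ravel(c['tvec'])
    return -M.T@t, M.T@np.array([s[0],s[1],1.])
def onz(c,u,v,z):
    o,d=ray(c,u,v); return o+d*(z-o[2])/d[2]
def proj(c,p):
    M=R.from_rotvec(np.ravel(c['rvec'])).as_matrix(); q=M@np.asarray(p)+np.ravel(c['tvec']); s=q[:2]/q[2]; s=s*(1+c['k1']*(s@s))
    return s*[c['fx'],c['fy']]+[c['cx'],c['cy']]
E
python3 - <<'E'
from h import *
for n in('top','side'):
    im,c=snap(n,n+'1.png'); print(n,ray(c,320,240),{k:c[k] for k in('fx','cx','cy','k1')})
print(robot.read_state(),robot.hold_point_z)
E
```

```text
top (array([0.21361769, 0.01590601, 1.60025685]), array([ 0.18236629, -0.00312696, -0.98333064])) {'fx': 552.2257525777952, 'cx': 318.08921565668504, 'cy': 232.29998022905653, 'k1': 0.045673236620392244}
side (array([0.23204256, 0.82120631, 1.11711311]), array([ 0.2151477 , -0.60554362, -0.7663397 ])) {'fx': 546.7845789488265, 'cx': 323.64573392329237, 'cy': 232.19674784590447, 'k1': -0.13620597228805495}
{'clock': 0.1, 'joints': array([-1.25500730e+00,  5.32893760e-02,  1.61415168e+00, -8.47081518e-06,
        1.47598439e+00, -1.18987544e-01]), 'joint_vel': array([ 2.40663066e-03, -1.60855661e-03, -1.77677895e-03,  8.36893523e-05,
        7.87163902e-04, -2.44078134e-04]), 'effort': array([-1.06022890e-04, -3.94904423e+01, -3.71361852e+01, -1.73272547e-04,
        3.90290399e-03,  1.65596919e-05]), 'tool_pos': array([ 0.26306924, -0.56626665,  0.2013899 ]), 'ee_rot': array([-9.11549764e-04,  9.76463577e-01,  2.15680420e-01, -9.42243108e-05]), 'ft_force': array([-0.00860247,  0.49605715,  0.05107339]), 'wrist_torque': array([-0.01258889, -0.01787759,  0.05810282]), 'gripper_width': 0.08517366460972489} -0.0187
```

View pics/top1.png

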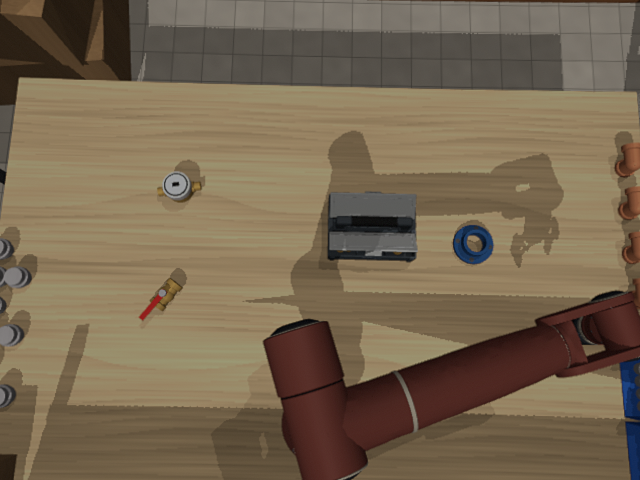

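View pics/side1.png

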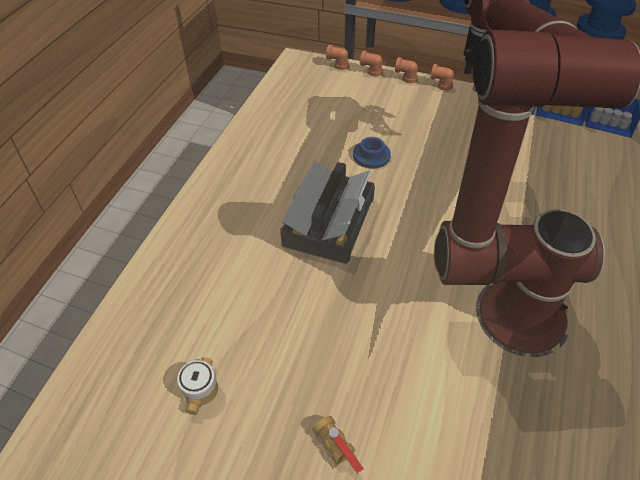

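The top view shows the caddy at about (372,226), its bar at (373,222) lying nearly along world y. The near cover stands steep and the far one is more open to view. The flange is at (473,244), the meter at (176,186) and the valve at (160,300). In the side view the caddy is at (330,210), with both covers half open.

Run:
```python
from h import *
a=cv2.imread('pics/top1.png')[180:275,315:430]; b=cv2.imread('pics/side1.png')[150:270,270:390]
a=cv2.resize(a,(460,380),interpolation=cv2.INTER_CUBIC)[:, :]; b=cv2.resize(b,(340,340),interpolation=cv2.INTER_CUBIC)
o=np.zeros((380,800,3),np.uint8); o[:,:460]=a; o[:340,460:]=b; cv2.imwrite('pics/crop1.png',o)
im=cv2.imread('pics/top1.png'); g=im.max(2); m=((g<38)*255).astype(np.uint8); m[:,:320]=0;m[:,425:]=0;m[:205]=0;m[243:]=0
n,l,s,ce=cv2.connectedComponentsWithStats(m); c=robot.calibration('top')
for i in range(1,n):
    if s[i,4]>60:
        pts=np.argwhere(l==i)[:,::-1].astype(np.float32); r=cv2.minAreaRect(pts); print(s[i],ce[i],r)
        print([onz(c,*p,0.13).round(3) for p in cv2.boxPoints(r)], onz(c,*r[0],.13))
print('flange',onz(c,473,244,.046))
```

```text
[329 216  83  17 946] [369.88160677 224.38054968] ((370.08258056640625, 223.95066833496094), (81.9421157836914, 15.772225379943848), 1.1691392660140991)
[array([ 0.512, -0.013,  0.13 ]), array([ 0.556, -0.013,  0.13 ]), array([ 0.556, -0.236,  0.13 ]), array([ 0.512, -0.235,  0.13 ])] [ 0.53394131 -0.12413169  0.13      ]
flange [ 0.50061961 -0.42537138  0.046     ]
```

View pics/crop1.png

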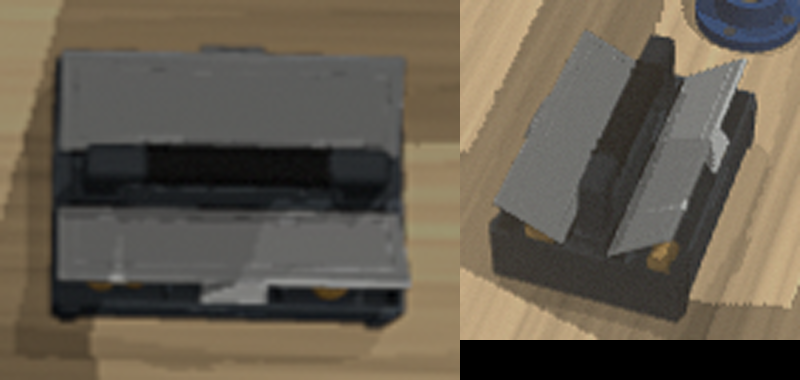

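```bash
cat >> h.py <<'E'
def totool(p):
    s=robot.read_state(); q=s['ee_rot']; M=R.from_quat([q[1],q[2],q[3],q[0]]).as_matrix(); return M.T@(np.array(p)-s['tool_pos'])*100, M
def lip(c,u,v,xh,sg):
    o,d=ray(c,u,v); best=None
    for th in np.linspace(0,1.35,2701):
        P=np.array([xh+sg*.07*np.cos(th),0,.064+.07*np.sin(th)]); q=o+d*(P[2]-o[2])/d[2]; e=abs(q[0]-P[0])
        if best is None or e<best[0]: best=(e,th,q)
    return best
E
python3 - <<'E'
from h import *
c=robot.calibration('top'); f=lambda x,y:(315+x/4-.4,180+y/4-.4)
for n,p,z in[('barL',(85,166),.13),('barR',(391,166),.13),('sleeveL',(147,166),.13),('sleeveR',(332,166),.13),('nearL',(55,318),.062),('nearR',(400,322),.062),('bL',(60,149),.064),('aL',(60,208),.064),('bR',(402,152),.064),('aR',(400,212),.064)]:
    print(n,onz(c,*f(*p),z).round(4))
xb=np.mean([onz(c,*f(85,166),.13)[0],onz(c,*f(391,166),.13)[0]])
print('far',lip(c,*f(232,50),xb+.02,1)); print('near',lip(c,*f(232,282),xb-.02,-1))
print(totool([xb,-.14,.25])[0])
E
```

```text
barL [ 0.5397 -0.0308  0.13  ]
barR [ 0.5446 -0.2391  0.13  ]
sleeveL [ 0.5407 -0.0731  0.13  ]
sleeveR [ 0.5436 -0.199   0.13  ]
nearL [ 0.4448 -0.0137  0.062 ]
nearR [ 0.4478 -0.256   0.062 ]
bL [ 0.5663 -0.0149  0.064 ]
aL [ 0.5234 -0.0157  0.064 ]
bR [ 0.5698 -0.2585  0.064 ]
aR [ 0.5262 -0.2566  0.064 ]
far (np.float64(0.007447010901674211), np.float64(0.272), array([ 0.63701305, -0.13533845,  0.08280609]))
near (np.float64(7.953535778593146e-06), np.float64(0.6405), array([ 0.46602171, -0.1336465 ,  0.10583175]))
[ 43.26639271 -26.91496269  -4.80295942]
```

Run:
```python
from h import *
c=robot.calibration('side'); f=lambda x,y:(270+(x-460)/2.833,150+y/2.833)
for n,p,y in[('farR',(590,32),-.257),('farL',(495,205),-.015),('nearR',(745,60),-.257),('nearL_hinge',(610,254),-.015),('farL_hinge',(562,242),-.015)]:
    o,d=ray(c,*f(*p)); q=o+d*(y-o[1])/d[1]; print(n,q.round(4))
```

```text
farR [ 0.6256 -0.257   0.0912]
farL [ 0.6297 -0.015   0.0891]
nearR [ 0.4675 -0.257   0.1015]
nearL_hinge [ 0.5213 -0.015   0.0633]
farL_hinge [ 0.5667 -0.015   0.0623]
```

Request:
drive_tool([
  [[5,-3,-5,0,0,-8,0],[10,-6,-5,0,0,-16,0],[15,-9,-5,0,0,-24,0],[20,-12,-5,0,0,-32,0],[25,-15,-5,0,0,-40,0],[29,-18,-5,0,0,-48,0],[33,-21,-5,0,0,-56,0],[37,-24,-5,0,0,-64,0],[38,-25,-5,0,0,-64,0],[38,-25,-5,0,0,-64,0]],
])

```text
clock: 1.1
tool_pos: [0.5036, -0.1762, 0.252]
ee_rot: [-0.001, 0.712, 0.702, 0.0]
ft_force: [-0.8, -0.8, -0.0]
gripper_width: -0.0001
```

Request:
drive_tool([
  [[4.1,-2.9,4,0,0,-1.5,0],[4.1,-2.9,8,0,0,-1.5,0],[4.1,-2.9,12,0,0,-1.5,0],[4.1,-2.9,13.5,0,0,-1.5,0],[4.1,-3.0,15,0,0,-1.5,0],[4.1,-3.3,16,0,0,-1.5,0],[4.1,-3.6,16.8,0,0,-1.5,0],[4.1,-3.8,17.4,0,0,-1.5,0],[4.1,-3.8,17.4,0,0,-1.5,0]],
])

```text
clock: 2.0
tool_pos: [0.4652, -0.1385, 0.0785]
ee_rot: [-0.0, 0.705, 0.709, -0.0]
ft_force: [0.2, -0.2, 0.3]
gripper_width: 0.0002
```

Request:
drive_tool([
  [[0.3,0,0.4,0,0,0,0],[0.3,0,0.8,0,0,0,0],[0.3,0,1.1,0,0,0,0],[0.3,0,1.3,0,0,0,0],[0.3,0,1.45,0,0,0,0],[0.3,0,1.45,0,0,0,0]],
])

```text
clock: 2.6
tool_pos: [0.4652, -0.1352, 0.0637]
ee_rot: [-0.0, 0.705, 0.71, -0.0]
ft_force: [-0.2, -0.3, -0.4]
gripper_width: -0.0
```

Run:
```python
from h import *
im,c=snap('side','side2.png'); a=cv2.resize(im[140:270,260:400,::-1],(560,520),interpolation=cv2.INTER_CUBIC); cv2.imwrite('pics/side2c.png',a)
```

```text
(no output)
```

View pics/side2c.png

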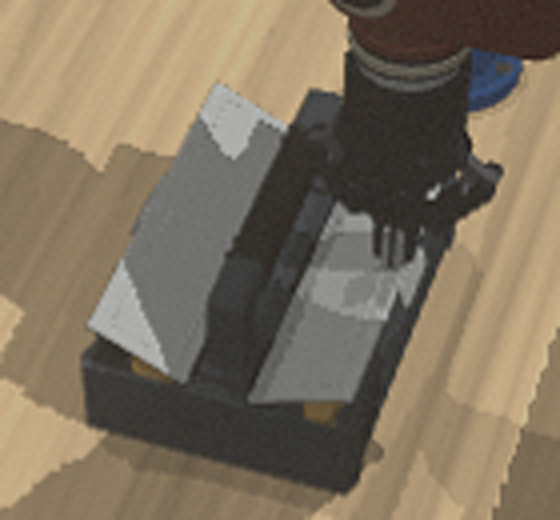

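The near cover is lowered but still shows a gap, with brass visible at (320,410) in the crop. The fingers are at its free edge, and the far cover is untouched.

Run:
```python
from h import *
c=robot.calibration('side')
for n,p,y in[('lipL',(352,402),-.015),('hingeL',(250,403),-.015),('tab',(405,290),-.135),('wallcornerTop',(358,475),-.010)]:
    o,d=ray(c,260+p[0]/4,140+p[1]/4); q=o+d*(y-o[1])/d[1]; print(n,q.round(4))
P=proj(c,[.4652,-.1352,.0637]); print('tcp px in crop',(P-[260,140])*4)
P=proj(c,[.4525,-.1352,.066]); print('shut lip',(P-[260,140])*4)
```

```text
lipL [ 0.456  -0.015   0.0853]
hingeL [ 0.5225 -0.015   0.0585]
tab [ 0.4562 -0.135   0.0643]
wallcornerTop [ 0.4482 -0.01    0.0218]
tcp px in crop [391.93448133 287.13252491]
shut lip [410.64691755 289.37343698]
```

Run:
```python
from h import *
c=robot.calibration('side')
for th in(0,.1,.2,.3,.4):
  print(th,[((proj(c,[.5225-.071*np.cos(th),y,.066+.071*np.sin(th)])-[260,140])*4).round() for y in(-.014,-.135,-.256)])
s=robot.read_state();print(s['ft_force'],s['tool_pos'],s['effort'])
im,c=snap('wrist','w2.png')
```

```text
0 [array([357., 425.]), array([412., 290.]), array([461., 169.])]
0.1 [array([357., 418.]), array([412., 282.]), array([461., 161.])]
0.2 [array([356., 410.]), array([411., 275.]), array([460., 153.])]
0.3 [array([354., 402.]), array([409., 267.]), array([459., 145.])]
0.4 [array([350., 394.]), array([406., 259.]), array([456., 138.])]
[-0.16273835 -0.14802636  0.34924964] [ 0.46532493 -0.13530956  0.06387339] [ 2.67544216e-03 -2.67788923e+01 -3.37702668e+01 -1.98407157e-03
 -2.52840982e-04 -1.59223504e-05]
```

View pics/w2.png

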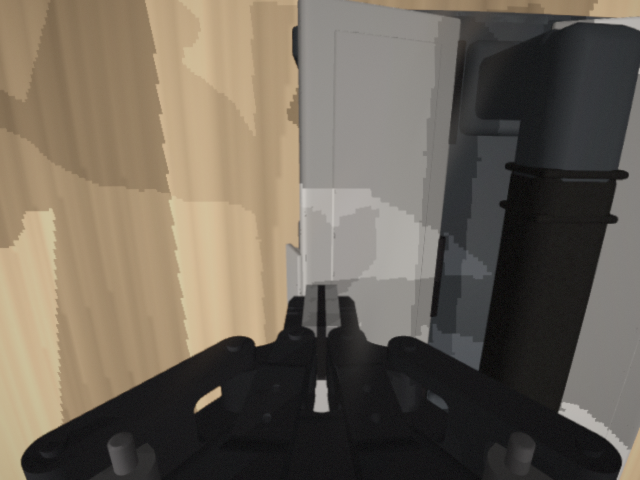

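The wrist view shows the shut fingers on the cover close to its outer edge (u≈300), with the tab at (292,270) and the hinge line from (460,18) to (435,340).

Run:
```python
from h import *
c=robot.calibration('wrist'); print(ray(c,320,240))
for p in[(302,2),(460,18)]:
  for y in(-.014,-.256):
    o,d=ray(c,*p); t=(y-o[1])/d[1]; print(p,y,t,(o+d*t).round(4))
print('tcp',proj(c,robot.read_state()['tool_pos']))
for y in(-.014,-.135):
  for th in(0,.1,.2,.3): print(y,th,[proj(c,[.5225-r*np.cos(th),y,.066+r*np.sin(th)]).round() for r in(.071,0)])
im=cv2.imread('pics/w2.png'); cv2.imwrite('pics/w2c.png',cv2.resize(im[180:360,230:470],(800,600),interpolation=cv2.INTER_CUBIC))
```

```text
(array([ 0.46484976, -0.06046326,  0.23540437]), array([ 4.66205193e-04, -3.00396406e-01, -9.53855097e-01]))
(302, 2) -0.014 0.13076357131329505 [ 0.4575 -0.014   0.0844]
(302, 2) -0.256 -0.5503075508420345 [ 0.4959 -0.256   0.8707]
(460, 18) -0.014 0.14633926580789908 [ 0.5236 -0.014   0.0684]
(460, 18) -0.256 -0.6158565581374466 [ 0.2178 -0.256   0.9384]
tcp [320.58673493 277.88385752]
-0.014 0 [array([290.,  17.]), array([456.,  20.])]
-0.014 0.1 [array([290.,  11.]), array([456.,  20.])]
-0.014 0.2 [array([291.,   6.]), array([456.,  20.])]
-0.014 0.3 [array([294.,  -0.]), array([456.,  20.])]
-0.135 0 [array([294., 279.]), array([430., 279.])]
-0.135 0.1 [array([294., 284.]), array([430., 279.])]
-0.135 0.2 [array([295., 291.]), array([430., 279.])]
-0.135 0.3 [array([297., 297.]), array([430., 279.])]
```

View pics/w2c.png

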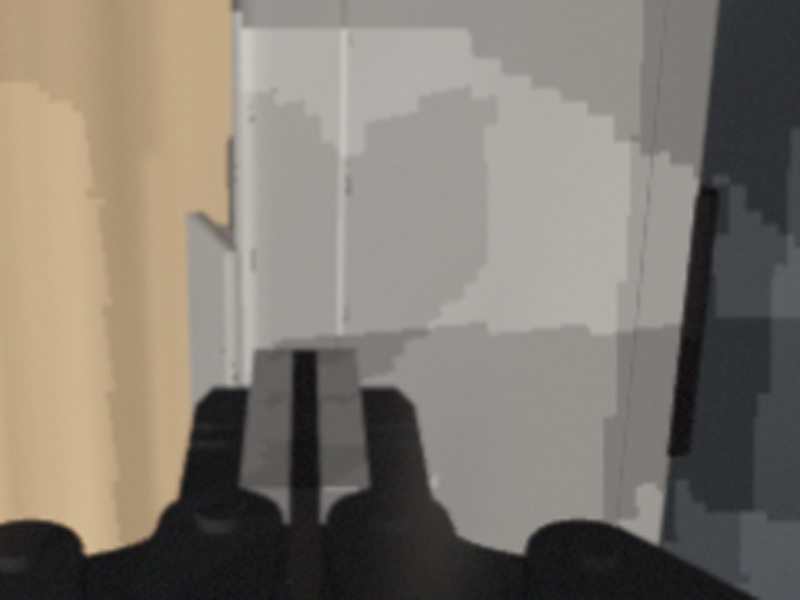

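The pad tips appear about 2 cm above the reported TCP, so the cover still stands at about 0.3 rad. I'll keep going down in small steps and watch the force.

Request:
drive_tool([
  [[0,0,0.3,0,0,0,0],[0,0,0.6,0,0,0,0],[0,0,0.8,0,0,0,0],[0,0,0.8,0,0,0,0]],
])

```text
clock: 3.1
tool_pos: [0.465, -0.1351, 0.0555]
ee_rot: [-0.0, 0.705, 0.71, -0.0]
ft_force: [-0.1, 0.4, 0.8]
gripper_width: 0.0
```

Request:
drive_tool([
  [[0,0,0.3,0,0,0,0],[0,0,0.6,0,0,0,0],[0,0,0.6,0,0,0,0]],
])

```text
clock: 3.4
tool_pos: [0.465, -0.1351, 0.0494]
ee_rot: [-0.0, 0.705, 0.71, -0.0]
ft_force: [-0.5, 0.5, 0.4]
gripper_width: -0.0001
```

Run:
```python
from h import *
im,c=snap('side','side3.png'); iw,cw=snap('wrist','w3.png')
a=cv2.resize(im[140:270,260:400,::-1],(420,390),interpolation=cv2.INTER_CUBIC); b=cv2.resize(iw[:390,250:630,::-1],(380,390))
cv2.imwrite('pics/c3.png',np.hstack([a,b]))
```

```text
(no output)
```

View pics/c3.png

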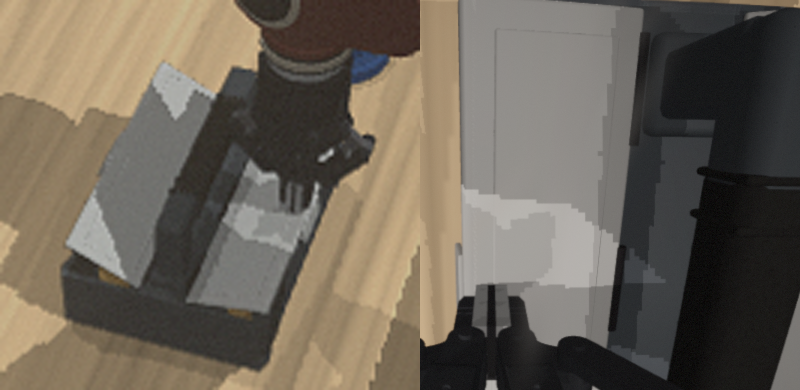

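The cover follows the fingers down and a small gap remains at (240,312), so I'll press further.

Request:
drive_tool([
  [[0,0,0.3,0,0,0,0],[0,0,0.6,0,0,0,0],[0,0,0.6,0,0,0,0]],
])

```text
clock: 3.8
tool_pos: [0.4655, -0.1354, 0.0442]
ee_rot: [0.0, 0.705, 0.71, -0.0]
ft_force: [-1.5, 0.4, 2.8]
gripper_width: -0.0004
```

Request:
drive_tool([
  [[0,0,0.2,0,0,0,0],[0,0,0.3,0,0,0,0],[0,0,0.3,0,0,0,0]],
])

```text
clock: 4.1
tool_pos: [0.4652, -0.1355, 0.0416]
ee_rot: [-0.0, 0.704, 0.71, -0.0]
ft_force: [-2.1, -0.7, 5.5]
gripper_width: 0.0002
```

Now it meets the rib.

Request:
drive_tool([
  [[0,0,0.2,0,0,0,0],[0,0,0.3,0,0,0,0],[0,0,0.3,0,0,0,0]],
])

```text
clock: 4.4
tool_pos: [0.4651, -0.1352, 0.0375]
ee_rot: [-0.0, 0.705, 0.71, -0.0]
ft_force: [0.4, -0.6, 0.7]
gripper_width: 0.0002
```

Request:
drive_tool([
  [[0,0,0.2,0,0,0,0],[0,0,0.3,0,0,0,0],[0,0,0.3,0,0,0,0]],
])

```text
clock: 4.7
tool_pos: [0.4654, -0.1353, 0.037]
ee_rot: [-0.001, 0.704, 0.71, -0.0]
ft_force: [-7.6, 3.0, 14.1]
gripper_width: -0.0001
```

Force rose to 5.5 N, fell to 0.7 N (the click), then hit a hard stop at 14 N, so the near cover looks shut. Next is the far cover.

Request:
drive_tool([
  [[0,0,-4,0,0,0,0],[0,0,-8,0,0,0,0],[0,0,-12,0,0,0,0],[0,5,-12,0,0,0,0],[0,10,-12,0,0,0,0],[0,15.2,-12,0,0,0,0],[0,15.2,-12,0,0,0,0],[0,15.2,-8,0,0,0,0],[0,15.2,-4,0,0,0,0],[0,15.2,-2.8,0,0,0,0]],
])

```text
clock: 5.7
tool_pos: [0.6134, -0.1329, 0.0573]
ee_rot: [-0.004, 0.705, 0.71, -0.002]
ft_force: [-0.7, 0.3, 0.2]
gripper_width: 0.0002
```

Run:
```python
from h import *
im,c=snap('side','side4.png'); iw,cw=snap('wrist','w4.png')
a=cv2.resize(im[140:270,260:400,::-1],(420,390),interpolation=cv2.INTER_CUBIC); b=cv2.resize(iw[:390,30:630:,::-1],(380,390))
cv2.imwrite('pics/c4.png',np.hstack([a,b])); print(robot.read_state()['ft_force'])
```

```text
[-0.7453845   0.22564962 -0.07672351]
```

View pics/c4.png

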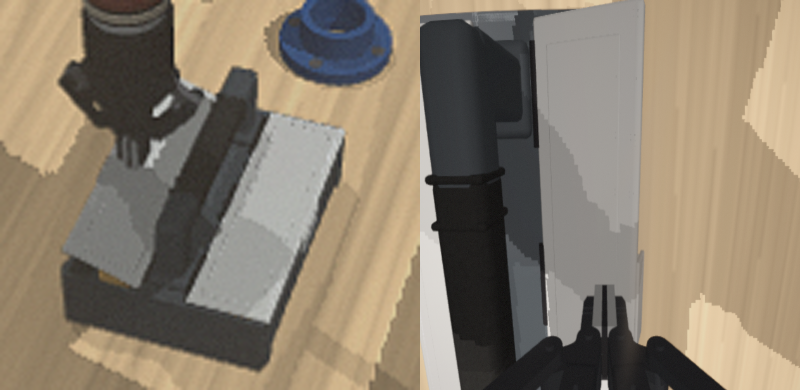

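The near cover is now flush, and the fingers are on the far cover near its lip (wrist panel (605,300), lip at u≈640).

Request:
drive_tool([
  [[0,0.3,0.4,0,0,0,0],[0,0.5,0.8,0,0,0,0],[0,0.5,1.2,0,0,0,0],[0,0.5,1.4,0,0,0,0],[0,0.5,1.4,0,0,0,0]],
])

```text
clock: 6.3
tool_pos: [0.6224, -0.1342, 0.0492]
ee_rot: [0.0, 0.705, 0.71, 0.0]
ft_force: [-0.4, 0.5, -0.7]
gripper_width: -0.0002
```

Request:
drive_tool([
  [[0,0,0.2,0,0,0,0],[0,0,0.3,0,0,0,0],[0,0,0.3,0,0,0,0]],
])

```text
clock: 6.6
tool_pos: [0.6222, -0.1341, 0.0458]
ee_rot: [-0.0, 0.705, 0.71, -0.0]
ft_force: [-0.2, -1.1, 0.1]
gripper_width: -0.0001
```

Request:
drive_tool([
  [[0,0,0.2,0,0,0,0],[0,0,0.4,0,0,0,0],[0,0,0.4,0,0,0,0]],
])

```text
clock: 6.9
tool_pos: [0.6229, -0.1342, 0.0434]
ee_rot: [0.0, 0.705, 0.71, 0.0]
ft_force: [-2.2, 1.2, 5.5]
gripper_width: 0.0
```

Request:
drive_tool([
  [[0,0,0.2,0,0,0,0],[0,0,0.3,0,0,0,0],[0,0,0.3,0,0,0,0]],
])

```text
clock: 7.2
tool_pos: [0.6232, -0.1342, 0.04]
ee_rot: [0.001, 0.705, 0.71, 0.001]
ft_force: [0.5, 0.7, 2.4]
gripper_width: 0.0002
```

Request:
drive_tool([
  [[0,0,0.2,0,0,0,0],[0,0,0.3,0,0,0,0],[0,0,0.3,0,0,0,0]],
])

```text
clock: 7.5
tool_pos: [0.6228, -0.1343, 0.0372]
ee_rot: [0.0, 0.705, 0.71, 0.0]
ft_force: [-1.8, 0.8, 7.7]
gripper_width: 0.0001
```

Request:
drive_tool([
  [[0,0,0.25,0,0,0,0],[0,0,0.25,0,0,0,0],[0,0,0.25,0,0,0,0]],
])

```text
clock: 7.8
tool_pos: [0.6229, -0.1343, 0.037]
ee_rot: [0.0, 0.704, 0.71, -0.0]
ft_force: [-8.5, 2.8, 18.4]
gripper_width: 0.0003
```

Request:
drive_tool([
  [[0,0,-4,0,0,0,0],[0,0,-8,0,0,0,0],[0,0,-12,0,0,0,8.5],[0,-4,-12,0,0,0,8.5],[0,-8,-12,0,0,0,8.5],[0,-8,-12,0,0,0,8.5],[0,-8,-12,0,0,0,8.5],[0,-8,-12,0,0,0,8.5],[0,-8,-12,0,0,0,8.5]],
])

```text
clock: 8.7
tool_pos: [0.5433, -0.1349, 0.1537]
ee_rot: [0.0, 0.704, 0.71, 0.0]
ft_force: [-0.1, -0.3, -0.5]
gripper_width: 0.0848
```

Run:
```python
from h import *
im,c=snap('side','side5.png'); iw,cw=snap('wrist','w5.png')
a=cv2.resize(im[140:270,260:400,::-1],(420,390),interpolation=cv2.INTER_CUBIC); b=cv2.resize(iw[:,:,::-1],(380,285)); b=np.vstack([b,np.zeros((105,380,3),np.uint8)])
cv2.imwrite('pics/c5.png',np.hstack([a,b])); print(robot.read_state()['tool_pos'])
print([proj(cw,[.5425+dx,-.135,.130]).round() for dx in(-.013,.013)],proj(cw,robot.read_state()['tool_pos']))
```

```text
[ 0.5431747  -0.13486872  0.15358773]
[array([297., 262.]), array([341., 262.])] [320.44161706 277.76806855]
```

View pics/c5.png

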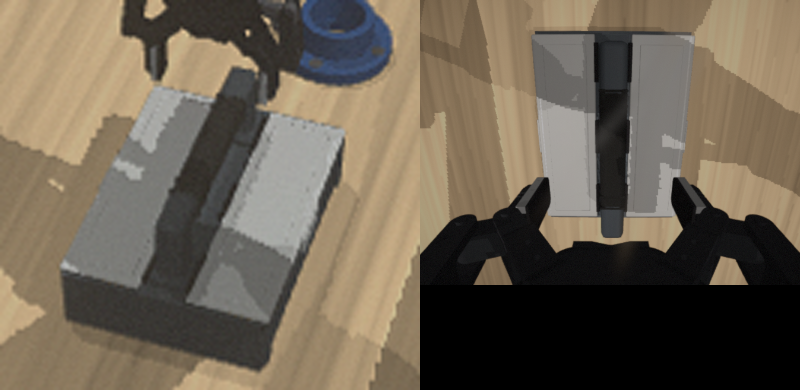

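Both covers look flush, and the bar is centred between the open pads (613 against 612 in the wrist panel). I'll go down over the bar, allowing for the observed 29 mm tip offset.

Request:
drive_tool([
  [[0,0.1,3,0,0,0,8.5],[0,0.1,5.5,0,0,0,8.5],[0,0.1,7,0,0,0,8.5],[0,0.1,8,0,0,0,8.5],[0,0.1,8.5,0,0,0,8.5],[0,0.1,8.5,0,0,0,8.5]],
])

```text
clock: 9.4
tool_pos: [0.5435, -0.1348, 0.0684]
ee_rot: [-0.0, 0.705, 0.71, -0.0]
ft_force: [0.0, 0.1, 0.5]
gripper_width: 0.0855
```

Run:
```python
from h import *
im,c=snap('side','side6.png'); iw,cw=snap('wrist','w6.png')
a=cv2.resize(im[140:270,260:400,::-1],(420,390),interpolation=cv2.INTER_CUBIC); b=cv2.resize(iw[:,:,::-1],(380,285)); b=np.vstack([b,np.zeros((105,380,3),np.uint8)])
cv2.imwrite('pics/c6.png',np.hstack([a,b])); s=robot.read_state(); print(s['tool_pos'],s['ft_force'])
```

```text
[ 0.544186   -0.13505918  0.06961949] [ 1.04081799 -0.00179212 -0.20537075]
```

View pics/c6.png

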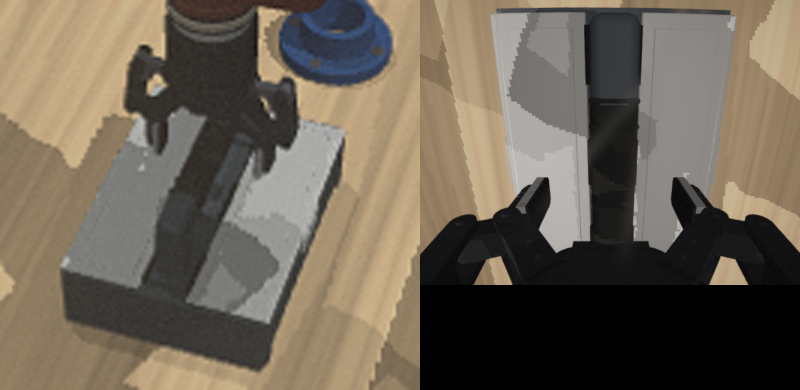

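The fingers straddle the bar with clearance on both sides. Closing now.

Request:
drive_tool([
  [[0,0,0,0,0,0,1],[0,0,0,0,0,0,1],[0,0,0,0,0,0,1],[0,0,0,0,0,0,1],[0,0,0,0,0,0,1],[0,0,0,0,0,0,1],[0,0,0,0,0,0,1],[0,0,0,0,0,0,1]],
], grip_force=100)

```text
clock: 10.3
tool_pos: [0.5441, -0.135, 0.0693]
ee_rot: [0.001, 0.705, 0.71, 0.0]
ft_force: [0.6, -0.5, 4.5]
gripper_width: 0.0249
```

Request:
drive_tool([
  [[0,0,-0.3,0,0,0,1],[0,0,-0.7,0,0,0,1],[0,0,-1.2,0,0,0,1],[0,0,-1.5,0,0,0,1],[0,0,-1.5,0,0,0,1],[0,0,-1.5,0,0,0,1]],
])

```text
clock: 10.9
tool_pos: [0.5432, -0.1347, 0.0833]
ee_rot: [-0.0, 0.705, 0.71, -0.0]
ft_force: [-0.0, -1.0, -6.9]
gripper_width: 0.0251
```

It's carrying the weight: fz −6.9 N, opening 25 mm. Lifting the rest of the way.

Request:
drive_tool([
  [[0,0,-0.5,0,0,0,1],[0,0,-1.5,0,0,0,1],[0,0,-3,0,0,0,1],[0,0,-4.5,0,0,0,1],[0,0,-6,0,0,0,1],[0,0,-7.5,0,0,0,1],[0,0,-8.5,0,0,0,1],[0,0,-9,0,0,0,1],[0,0,-9,0,0,0,1],[0,0,-9,0,0,0,1]],
])

```text
clock: 11.9
tool_pos: [0.5429, -0.1346, 0.1727]
ee_rot: [-0.001, 0.705, 0.71, -0.0]
ft_force: [0.6, 0.0, -6.9]
gripper_width: 0.0249
```

Request:
drive_tool([
  [[0,0,0,0,0,0,1],[0,0,0,0,0,0,1],[0,0,0,0,0,0,1],[0,0,0,0,0,0,1],[0,0,0,0,0,0,1]],
])

```text
clock: 12.4
tool_pos: [0.5433, -0.1347, 0.1734]
ee_rot: [-0.0, 0.705, 0.71, -0.0]
ft_force: [0.4, -0.7, -6.2]
gripper_width: 0.0246
```

Run:
```python
from h import *
im,c=snap('side','side7.png'); iw,cw=snap('wrist','w7.png')
a=cv2.resize(im[100:270,250:420,::-1],(400,400),interpolation=cv2.INTER_CUBIC); b=cv2.resize(iw[:,:,::-1],(400,300)); b=np.vstack([b,np.zeros((100,400,3),np.uint8)])
cv2.imwrite('pics/c7.png',np.hstack([a,b])); s=robot.read_state(); print(s['tool_pos'],s['ft_force'],s['wrist_torque'],s['ee_rot'])
```

```text
[ 0.54338861 -0.13475496  0.17352561] [-0.94598722  0.14512266 -7.14618278] [-0.11292455 -0.00333672  0.05814762] [9.66834518e-06 7.04552823e-01 7.09651548e-01 1.22617697e-05]
```

View pics/c7.png

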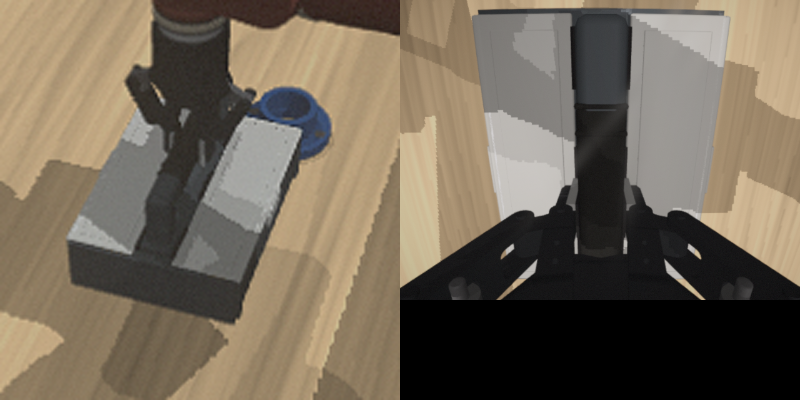

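The caddy hangs clear, with its shadow detached and both covers flush. In the wrist view its far-end corners sit where they did before the lift (126/522 px then, 123/523 px now), so it hasn't tilted. Handing in.

```bash
python3 -c "
from h import *
s=robot.read_state(); print(s['clock'],s['gripper_width'],abs(s['joint_vel']).max()); robot.close_job()"
```

```text
12.5 0.02499173767025586 0.028507898981082976
the job is handed in; nothing more can be done
```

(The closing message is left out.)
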